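# Load the sample carousel and hold it at the pointer

## Task

Take the nozzle (the round part with the wide cone-shaped foot) out of the parts bin and stand it upright in the open cup on the carousel, then let go of it. Then turn the carousel until that cup is at the front, right in line with the pointer post on the stand, gently enough that the nozzle stays standing, and finish while still gripping the carousel's bar handle, holding it still there. Leave the other parts in the bin and the things lying about where they are.

Things in the scene. Friction and masses are not known exactly. Their poses are not given: they have to be found in the camera images.
- nozzle: steel nozzle standing upright in one of the three bin compartments (any of them). Round, 95 mm tall: foot 44 mm diameter and 14 mm thick, then a cone up to 42 mm height, then a straight barrel 22 mm in diameter from 42 to 95 mm. About 0.14 kg. It stands by its own weight and can topple if jerked. Origin: centre of its underside, z up along its axis.
- pin: plain straight round steel pin standing in another compartment, 28 mm diameter, 80 mm tall; leave it. Origin: centre of its underside.
- bar: square steel bar standing in another compartment, 24 x 24 mm, 85 mm tall; leave it. Origin: centre of its underside.
- bin: fixed grey plastic bin with three compartments in a row along its own x, 270 x 100 mm outside, 30 mm high, floor and walls 4 mm thick; each compartment about 85 x 92 mm inside, their centres at x = -88, 0 and +88 mm in the bin's frame; a part stands near the middle of each. Origin: centre of its underside.
- stand: fixed round foot of the carousel, on the turning axis, with an arm along its own -x that ends in a dark upright pointer post (46 mm high, 164 mm from the axis, just outside the plate, whose radius is 135 mm and top 33 mm above the table). It may be turned a little, so the pointer's direction varies. Origin: on the axis, at table height.
- front (a point): the point, fixed to the stand, where the cup's centre (point cup) must be when the cup is at the pointer: on the line from the axis to the pointer, 95 mm from the axis, 37 mm above the table.
- cup (a point): centre of the inner floor of the open cup, which is fixed to the carousel 95 mm from the axis: steel, 66 mm inside diameter, 3 mm wall, inner floor 37 mm and rim 83 mm above the table. It is the only open one; the four other places, evenly spaced at 72 degrees, carry fixed lidded pots 58 mm wide whose tops are 87 mm above the table. It turns with the carousel.
- carousel (a joint): turning angle of the carousel, rad, positive counter-clockwise seen from above; 0 (or 2 pi, any whole turn) when the cup is at the pointer. Turns freely either way without stops, with a light friction of about 0.06 N m, and stays where it is left.
- handle: the carousel's handle, fixed to the plate on the turning axis: a 16 mm stem with an upright black bar on top, 64 mm long, 16 mm thick, 34 mm high, from 108 to 142 mm above the table; its length (own x) lies along the line from the axis to the cup, the cup being on the -x side. Origin on the axis, 33 mm above the table.
- handle_grip (a point): centre of the handle's bar, on the turning axis, 125 mm above the table.
- wrench: loose flat steel wrench lying on the bench; leave it. Origin: centre of its underside.
- mug: loose steel mug, 80 mm wide and high; leave it. Origin: centre of its underside.
- collar: loose aluminium ring, 70 mm diameter, 25 mm high; leave it. Origin: centre of its underside.

How it is judged:
By the outcome, as a careful person would: the job done as asked, in the order asked, and still so for the second after the job is handed in, while the arm keeps its last pose, push and grip.
It also fails if it takes over 58 s, if anything falls off the work surface, if the arm or the gripper's body presses on something with over 40 N, if the wrist force passes 120 N, or if a joint passes its speed limit or range.

## Robot

A 6-joint arm with a two-finger parallel gripper is mounted at the origin on the work surface. World frame = base frame: x ahead of the robot, y to its left, z up, the work surface at z = 0. Lengths are in m, angles in rad, forces in N, time in s.
With the tool pointing down it reaches from about 0.325 to 0.775 m from the base axis. Payload 5.5 kg.
Tool frame: the origin (TCP) lies between the finger pads; the fingertips stand 8 mm ahead of it and the grasp point (between the pads) lies 11 mm behind it (tcp_to_tips is the distance from the TCP to the fingertips, in m); z points along the fingers, y is the direction in which the jaws open and shut (so a half turn about z gives the same grasp; the last joint's range is limited). The gripper opens to 88 mm and grips with 3 to 60 N. Pads are 20 mm wide; open, the fingers measure 115 mm over their backs; the gripper's body (75 mm by 178 mm) begins 61 mm behind the grasp point.
Start: joints at [-1.336, 0.091, 1.231, -0, 1.82, -0.057], TCP at [0.173, -0.575, 0.231] pointing down, gripper open.
Joint ranges: [-2.87, 2.87], [-0.86, 2.18], [0.17, 2.46], [-1.51, 4.65], [0.06, 2.69], [-2.65, 2.65]. Speed limits (rad/s): [2.57, 2.57, 3.01, 3.14, 3.14, 3.14].

## Interface

Orientations are given as a unit quaternion [w, x, y, z].
In Python, from bench import * gives the robot as it stands. Calls block until the motion is done:
- move_to(position, orientation): joint-space move of the TCP to a pose.
- move_l(position, speed=0.15, orientation=None): straight line of the TCP; orientation=None keeps the orientation; speed is the mean speed in m/s.
- movej(angles): joint-space move.
- gripper_open() and close(): open the fingers fully, or close them until they stop; the grip force is fixed at half the most.
- hold(seconds).
- inverse_kinematics(position, orientation): joint angles nearest the present ones, or None.
- state(): the state.
- get_image(name): name is "side" or "top" or "wrist"; returns a dict with "frame" (420x560x3 uint8, blue, green, red), "depth" (420x560 float32, m along the optical axis (not along the pixel's ray), 0 where there is no reading), "camera_matrix" (3x3 intrinsics, pixels), "view" (4x4, takes a point from world to camera coordinates). Camera axes: x right, y up, looking along -z (the intrinsics and any distortion apply to the point x, -y, -z); pixel columns grow to the right and rows downward; lengths in m; the calibration is good to about 2 mm. A picture is of the moment at which its call begins.
A pose or a line that the arm cannot do raises IKError and nothing moves.
- job_done(): hands the job in, once; it reports no verdict.
The state is a dict: "time": time; "joint_pos": joint angles; "dq": joint speeds; "joint_torque": joint torques, N m; "ee_pos": TCP position; "ee_rot": TCP orientation; "ft_force": force on the tool from outside, world axes, zero at the start; "moment": the same for the moment, N m; "finger_gap": finger opening in m.
Only numpy, scipy, OpenCV 4.12 (cv2) and the standard library are available. Lean on these libraries where they do the work, as an engineer would, in place of code of your own. Each camera call takes 0.05 s, during which the arm holds its last target.

## Working session

There is one attempt and no reset: what is moved stays moved. The work goes in short steps, each a Python script; the robot and the scene stay as the last script left them, time stands still between calls to the robot, and variables do not carry over. Pictures are saved under pics/ and viewed, and the job is handed in when it is done.

```bash
mkdir -p pics
cat > h.py <<'E'
from bench import *
import numpy as np, cv2, pickle
def snap(n,tag):
    d=get_image(n); cv2.imwrite(f'pics/{tag}.png',d['frame']); pickle.dump(d,open(f'pics/{tag}.pkl','wb')); return d
def px2w(d,u,v,z=None):
    """world point of pixel from depth, or at height z"""
    K=np.array(d['camera_matrix']);V=np.array(d['view'])
    r=np.array([(u-K[0,2])/K[0,0],-(v-K[1,2])/K[1,1],-1.0])
    R=V[:3,:3];t=V[:3,3];c=-R.T@t;rw=R.T@r
    s=d['depth'][int(round(v)),int(round(u))] if z is None else (z-c[2])/rw[2]
    return c+s*rw
E
python3 - <<'E'
from h import *
for n in('top','side'):
    d=snap(n,n+'0'); print(n,np.round(d['camera_matrix'],1).tolist(),np.round(d['view'],3).tolist(), [k for k in d])
s=state();print(s)
E
```

```text
top [[475.7, 0.0, 285.9], [0.0, 475.7, 203.1], [0.0, 0.0, 1.0]] [[0.016, -1.0, 0.014, -0.077], [0.991, 0.018, 0.131, -0.59], [-0.131, 0.011, 0.991, -1.377], [0.0, 0.0, 0.0, 1.0]] ['frame', 'depth', 'camera_matrix', 'view']
side [[539.6, 0.0, 278.6], [0.0, 539.6, 205.5], [0.0, 0.0, 1.0]] [[-0.905, -0.426, 0.01, 0.504], [0.287, -0.591, 0.754, -0.267], [-0.315, 0.685, 0.657, -1.243], [0.0, 0.0, 0.0, 1.0]] ['frame', 'depth', 'camera_matrix', 'view']
{'time': 0.1, 'joint_pos': array([-1.33568997e+00,  9.18168830e-02,  1.23174514e+00, -1.32340860e-05,
        1.81977298e+00, -5.67041736e-02]), 'dq': array([-0.00064823,  0.00244764, -0.00152315,  0.00038907, -0.00093427,
        0.00107735]), 'joint_torque': array([ 1.85607860e-03, -4.47859526e+01, -4.07569277e+01,  6.99615385e-02,
        2.84294441e-02, -1.05955435e-04]), 'ee_pos': array([ 0.17254859, -0.57440715,  0.22961146]), 'ee_rot': array([-8.67136684e-04,  9.89374558e-01,  1.45386471e-01, -8.39953741e-05]), 'ft_force': array([0.05476199, 0.75657748, 0.3015142 ]), 'moment': array([-0.01963763,  0.02726136,  0.00017466]), 'finger_gap': 0.08772274387648764}
```

View pics/top0.png

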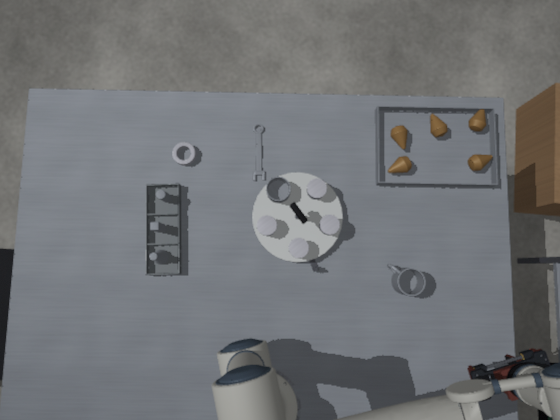

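View pics/side0.png

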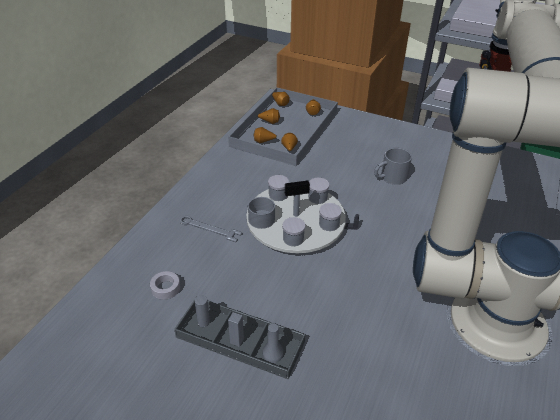

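The nozzle is in the bin compartment nearest the robot (side ~(273,342), top ~(153,257)). The cup is at top (278,189) and the pointer near (316,267). I'll enlarge these areas.

Run:
```python
import cv2,numpy as np
t=cv2.imread('pics/top0.png');s=cv2.imread('pics/side0.png')
a=cv2.resize(t[165:285,240:360],None,fx=5,fy=5,interpolation=cv2.INTER_CUBIC)
cv2.imwrite('pics/c1.png',a)
b=cv2.resize(t[175:285,135:195],None,fx=5,fy=5,interpolation=cv2.INTER_CUBIC)
c=cv2.resize(s[290:380,170:315],None,fx=3.4,fy=3.4,interpolation=cv2.INTER_CUBIC)
o=np.zeros((550,300+493,3),np.uint8);o[:b.shape[0],:300]=b;o[:c.shape[0],300:300+c.shape[1]]=c
cv2.imwrite('pics/c2.png',o)
```

```text
(no output)
```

View pics/c1.png

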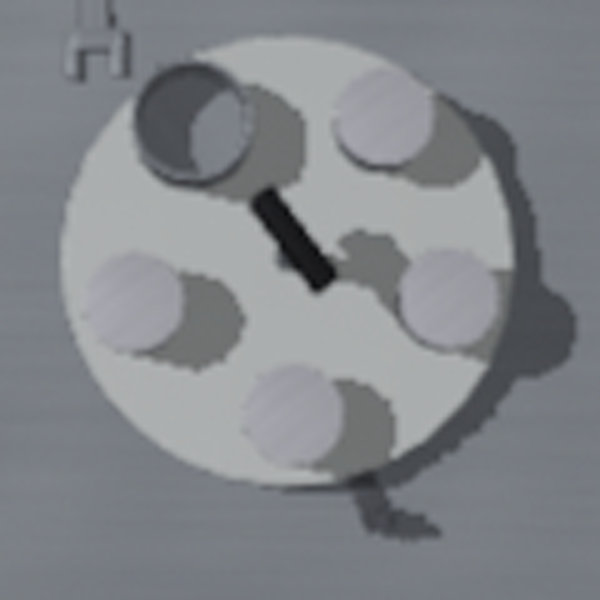

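View pics/c2.png

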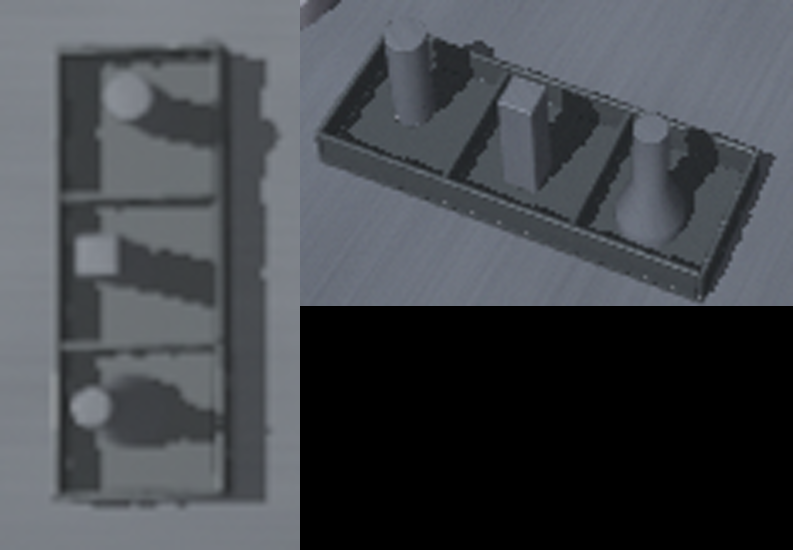

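Run:
```python
from h import *
t=pickle.load(open('pics/top0.pkl','rb'));s=pickle.load(open('pics/side0.pkl','rb'))
C=lambda x,y:(240+x/5-.4,165+y/5-.4)
print('noz',px2w(t,153-.2,256.,.099),px2w(t,153,256),px2w(s,273.4,327.5,.099),px2w(s,273,328))
print('plate',px2w(t,*C(287,262),.033),'handle',px2w(t,*C(293,238),.142),'ends',px2w(t,*C(263,198),.142),px2w(t,*C(325,282),.142))
print('cup rim',px2w(t,*C(194,123),.083))
for p in[(385,117),(450,299),(293,415),(135,302)]:print('pot',px2w(t,*C(*p),.087))
# depth heights near pointer
for v in range(256,276,2):print(v,[int(1000*px2w(t,u,v)[2]) for u in range(306,330,2)])
```

```text
noz [0.42724648 0.30364832 0.099     ] [0.42722076 0.30253126 0.10112313] [0.42650161 0.30392572 0.099     ] [0.42684842 0.30508989 0.09854073]
plate [ 0.55075278 -0.10086761  0.033     ] handle [ 0.5528357  -0.10015159  0.142     ] ends [ 0.57474718 -0.08331409  0.142     ] [ 0.52882688 -0.11804383  0.142     ]
cup rim [ 0.62550246 -0.0441983   0.083     ]
pot [ 0.63038089 -0.15452831  0.087     ]
pot [ 0.52552688 -0.19256896  0.087     ]
pot [ 0.45787903 -0.10350835  0.087     ]
pot [ 0.52070196 -0.01239848  0.087     ]
256 [34, 30, 29, 35, 32, 37, 33, 0, 0, 3, 2, 0]
258 [35, 31, 32, 36, 32, 0, 5, 5, 1, 7, 0, 3]
260 [38, 32, 11, 7, 11, -2, -1, 6, 8, 1, -1, 4]
262 [5, 3, 5, 10, 15, 4, 4, 3, 3, 0, 0, 3]
264 [-5, 1, 7, 7, 6, 4, 1, 1, 2, -4, 0, -1]
266 [-2, -1, 0, 10, 9, 7, 3, 1, 0, 0, -3, -5]
268 [3, -2, 2, 35, 39, 52, 0, 0, 0, 5, 9, 2]
270 [3, 1, 0, 1, 37, 47, 37, 0, 5, -3, 2, 1442]
272 [0, 8, 0, 0, 3, -3, 3, 0, -7, 4, -5, -2]
274 [0, -4, 2, 2, 0, 5, -5, -3, 0, 2, -1, 0]
```

Run:
```python
import cv2
s=cv2.imread('pics/side0.png')
cv2.imwrite('pics/c3.png',cv2.resize(s[165:265,235:375],None,fx=5.5,fy=5.5,interpolation=cv2.INTER_CUBIC))
```

```text
(no output)
```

View pics/c3.png

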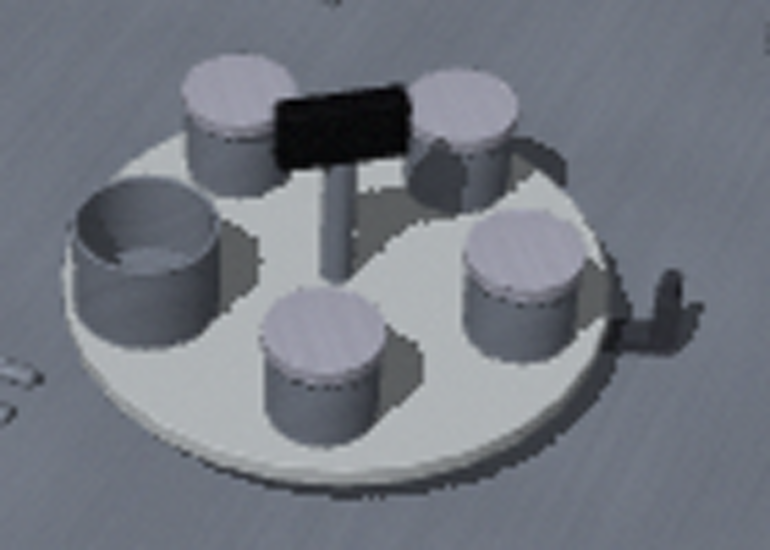

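Both cameras put the nozzle at about (0.427, 0.304), and the mean of the pots gives the axis at about (0.552, -0.101). In the top picture the pointer post is about 2 px wide near (316,269). I'll look at it more closely with the wrist camera on the way to the nozzle.

```bash
cat >> h.py <<'E'
def q(phi):
    a=np.radians(phi)/2; return [0.,float(np.cos(a)),float(np.sin(a)),0.]
E
python3 - <<'E'
from h import *
t0=state()['time']
move_to([.47,-.11,.36],q(79.6)); s=state(); print(s['time']-t0,s['ee_pos'],s['joint_pos'])
snap('wrist','w1')
E
```

```text
2.0417 [ 0.46994683 -0.11070026  0.359554  ] [-3.01686195e-01 -1.53946520e-01  1.23816242e+00 -2.15727384e-04
  2.05808190e+00 -1.18870520e-01]
```

View pics/w1.png

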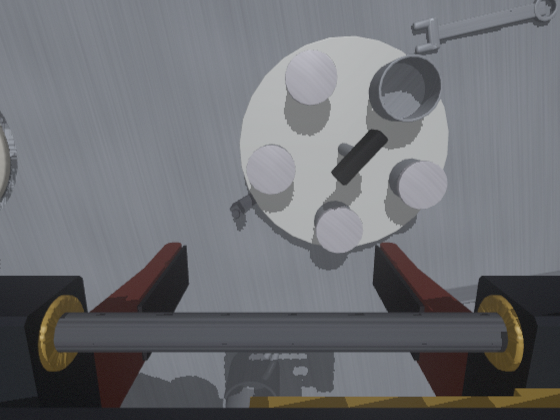

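The wrist view shows the whole carousel: post near (237,210), cup near (405,88), handle about (360,157). Cropping for exact pixels.

Run:
```python
import cv2,numpy as np
s=cv2.imread('pics/w1.png')
a=cv2.resize(s[170:230,215:275],None,fx=6,fy=6,interpolation=cv2.INTER_CUBIC)
a=np.clip(a.astype(int)*2,0,255).astype(np.uint8)
b=cv2.resize(s[35:195,325:455],None,fx=3,fy=3,interpolation=cv2.INTER_CUBIC)
o=np.zeros((480,770,3),np.uint8);o[:360,:360]=a;o[:480,370:760]=b
cv2.imwrite('pics/w1c.png',o)
```

```text
(no output)
```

View pics/w1c.png

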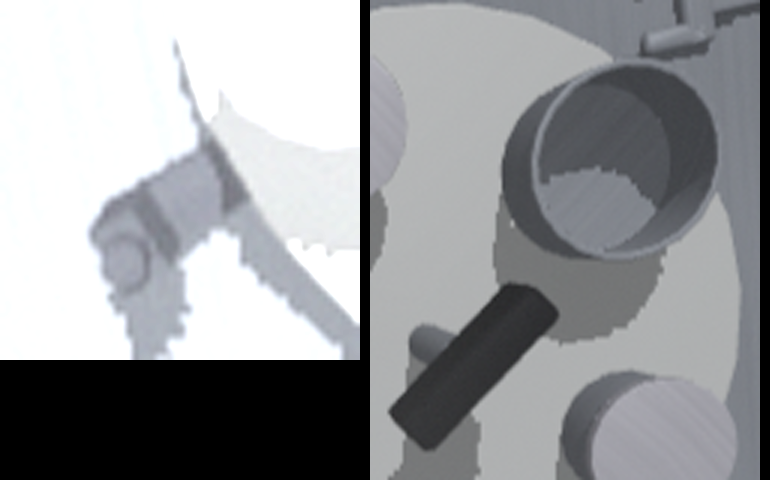

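```bash
cat > fit.py <<'E'
from h import *
from scipy.optimize import least_squares
w=pickle.load(open('pics/w1.pkl','rb'));t=pickle.load(open('pics/top0.pkl','rb'))
C=lambda x,y:(240+x/5-.4,165+y/5-.4)
def fit(P):
    P=np.array(P)[:,:2];k=[0,-1,-2,-3,1]
    f=lambda p:np.concatenate([p[:2]+.095*np.array([np.cos(p[2]+i*np.radians(72)),np.sin(p[2]+i*np.radians(72))])-c for i,c in zip(k,P)])
    r=least_squares(f,[.55,-.1,.65]);return r.x,np.round(r.fun*1000,1)
top=[px2w(t,*C(194,123),.083)]+[px2w(t,*C(*p),.087) for p in[(385,117),(450,299),(293,415),(135,302)]]
wr=[px2w(w,409.7,87.,.083)]+[px2w(w,*p,.087) for p in[(421.5,184.5),(340,228),(271,169),(311.3,76.5)]]
for n,P,po in(('top',top,px2w(t,315.8,269.2,.046)),('wrist',wr,px2w(w,235.8,213.6,.046))):
    x,r=fit(P);d=po[:2]-x[:2];print(n,x[:2],np.degrees(x[2]),r,'post',po,np.linalg.norm(d),np.degrees(np.arctan2(d[1],d[0])))
E
python3 fit.py
python3 - <<'E'
import cv2,numpy as np
s=cv2.imread('pics/w1.png')
cv2.imwrite('pics/w1d.png',cv2.resize(s[40:260,238:458],None,fx=2.7,fy=2.7,interpolation=cv2.INTER_CUBIC))
E
```

```text
top [ 0.55199824 -0.10144048] 37.645227977382376 [ 1.7  0.8  0.  -0.5 -0.3 -0.  -0.8 -0.7 -0.6  0.4] post [ 0.39766517 -0.15714517  0.046     ] 0.1640783638727643 -160.1535557647588
wrist [ 0.55460363 -0.09748395] 37.77808274229376 [ 0.5  0.3  2.   0.1 -1.2 -2.  -0.8  0.6 -0.5  1. ] post [ 0.4017214  -0.15592364  0.046     ] 0.16367093535467203 -159.08049455946042
```

View pics/w1d.png

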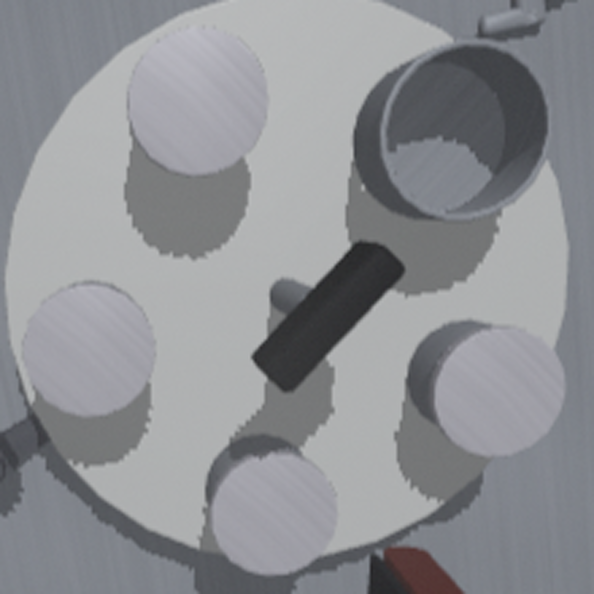

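```bash
sed -i 's/409.7,87.,/409.9,87.5,/; s/(421.5,184.5),(340,228),(271,169),(311.3,76.5)/(421.8,184.5),(339.2,229.7),(270.3,169),(310.7,76.7)/' fit.py; python3 fit.py
python3 - <<'E'
from h import *
move_to([.427,.304,.23],q(180)); s=state(); print(s['time'],s['ee_pos'],s['joint_pos'])
d=snap('wrist','w2')
K=d['camera_matrix'];V=d['view'];p=V@np.array([.427,.304,.099,1]);print(K@(p[:3]*[1,-1,-1])/-p[2])
E
```

```text
top [ 0.55199824 -0.10144048] 37.645227977382376 [ 1.7  0.8  0.  -0.5 -0.3 -0.  -0.8 -0.7 -0.6  0.4] post [ 0.39766517 -0.15714517  0.046     ] 0.1640783638727643 -160.1535557647588
wrist [ 0.55415838 -0.0979905 ] 37.70803206558444 [-0.1  0.2  1.1 -0.4 -0.5 -0.5 -0.4  0.  -0.1  0.7] post [ 0.4017214  -0.15592364  0.046     ] 0.1630744675662334 -159.1908812895764
3.7917 [0.42762954 0.30331809 0.2305059 ] [ 5.52277627e-01 -1.13440038e-01  1.43395830e+00 -3.68584788e-04
  1.82030639e+00 -1.01660859e+00]
[281.43123491 202.91814762   1.        ]
```

View pics/w2.png

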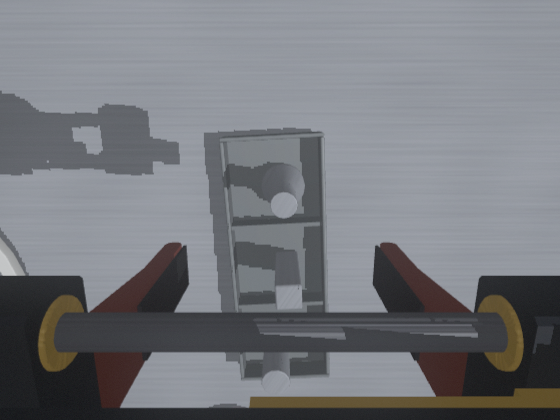

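Run:
```python
from h import *
d=pickle.load(open('pics/w2.pkl','rb'));n=px2w(d,284.3,204.8,.099);print(n)
x,y=(np.array([.4269,.3038])+n[:2])/2
move_l([x,y,.12],speed=.15); move_l([x,y,.069],speed=.08)
print(state()['ee_pos'],state()['ft_force'])
close(); s=state(); print(s['finger_gap'],s['ee_pos'],s['ft_force'],s['time'])
snap('side','s1')
```

```text
[0.42854898 0.30629383 0.099     ]
[0.42785832 0.30511986 0.0692427 ] [ 0.62786682 -0.40786973 -0.05176303]
0.020803825226397826 [0.42769865 0.30505256 0.06891431] [-0.80377349  0.65369029 -0.53908158] 6.5417
```

Run:
```python
import cv2
s=cv2.imread('pics/s1.png')
cv2.imwrite('pics/s1c.png',cv2.resize(s[230:400,160:340],None,fx=3,fy=3))
```

```text
(no output)
```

View pics/s1c.png

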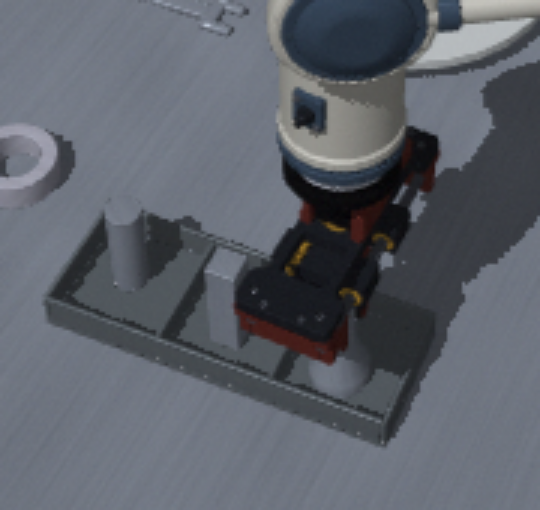

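Gripped, with a gap of 20.8 mm on the 22 mm barrel. Lifting and carrying it over the cup.

Run:
```python
from h import *
p=state()['ee_pos']
move_l([p[0],p[1],.25],speed=.12); print(state()['finger_gap'],state()['ft_force'])
move_to([.6275,-.042,.25],q(37.7)); s=state(); print(s['time'],s['ee_pos'],s['joint_pos'],s['finger_gap'])
move_l([.6275,-.042,.185],speed=.1)
snap('side','s2');snap('top','t2')
s=cv2.imread('pics/s2.png');t=cv2.imread('pics/t2.png')
cv2.imwrite('pics/s2c.png',np.hstack([cv2.resize(s[80:260,210:350],None,fx=2.8,fy=2.8),cv2.resize(t[140:280,240:350],(396,504))]))
```

```text
0.02079180020628087 [-0.0652784  -0.69894679 -1.33122537]
9.8417 [ 0.6274158  -0.04126292  0.24992572] [-1.19968323e-01  1.75571842e-01  1.10460755e+00  3.76944773e-04
  1.86166091e+00  7.91077657e-01] 0.020534256803245006
```

View pics/s2c.png

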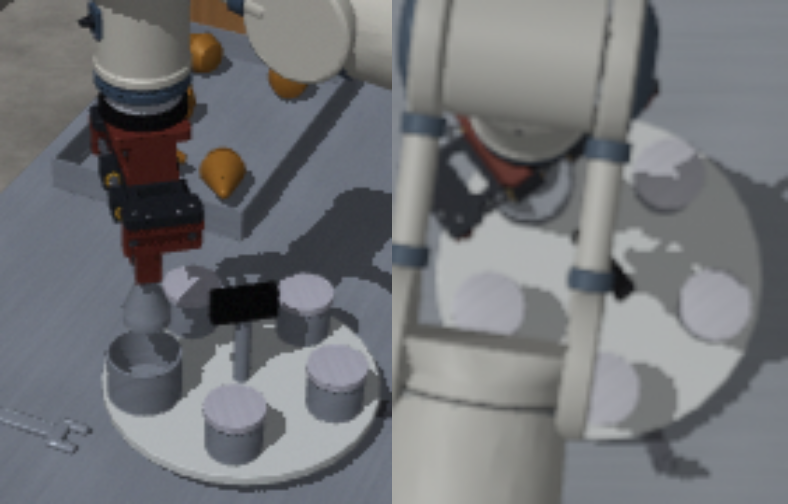

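The nozzle is upright and over the cup: its foot is at crop x≈146 and the cup at x≈144. Lowering it now.

Run:
```python
from h import *
f0=state()['ft_force']
for z in [.13,.108,.1055,.104,.103,.102,.101]:
    move_l([.6275,-.042,z],speed=.08 if z>.107 else .02); s=state(); print(z,np.round(s['ee_pos'],4),np.round(s['ft_force']-f0,2))
    if s['ft_force'][2]-f0[2]>2: break
hold(.2); gripper_open(); s=state(); print(s['time'],s['finger_gap'],s['ft_force'])
move_l([.6275,-.042,.26],speed=.12)
move_to([.50,-.12,.36],q(79.6)); print(state()['time'],state()['ee_pos'])
snap('side','s3');snap('wrist','w3')
s=cv2.imread('pics/s3.png')
cv2.imwrite('pics/s3c.png',cv2.resize(s[150:270,230:390],None,fx=4,fy=4,interpolation=cv2.INTER_CUBIC))
```

```text
0.13 [ 0.6277 -0.042   0.1305] [-1.    0.55  0.75]
0.108 [ 0.6269 -0.0419  0.1068] [-0.56  0.96  1.05]
0.1055 [ 0.6276 -0.042   0.1057] [-0.78  0.32  1.16]
0.104 [ 0.6275 -0.042   0.104 ] [-0.96  0.8   0.74]
0.103 [ 0.6275 -0.042   0.1029] [-1.95  0.76  0.97]
0.102 [ 0.6275 -0.042   0.102 ] [-0.65  1.05  0.58]
0.101 [ 0.6277 -0.0421  0.1019] [-2.    0.12  5.9 ]
14.5917 0.08774771116773757 [-0.41395276 -0.25197004  0.07910206]
16.9417 [ 0.50025279 -0.11987377  0.35904452]
```

View pics/s3c.png

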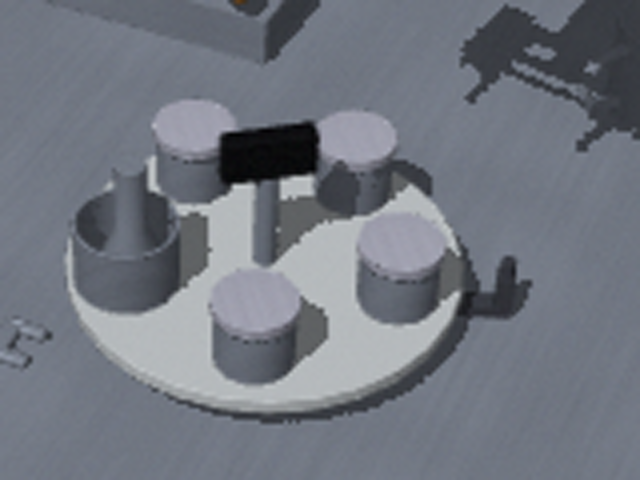

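View pics/w3.png

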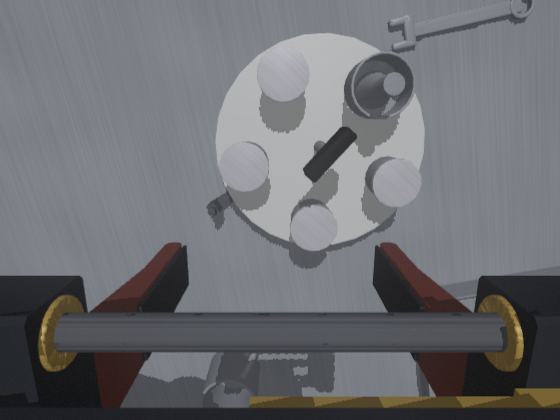

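The nozzle stands upright in the cup. I'll refine the angle and axis using the side camera and this second wrist view.

```bash
cat >> fit.py <<'E'
s=pickle.load(open('pics/s3.pkl','rb'))
D=lambda x,y:(230+x/4-.4,150+y/4-.4)
sd=[px2w(s,*D(127,220),.083)]+[px2w(s,*D(*p),.087) for p in[(194,128),(356,138),(400,243),(255,300)]]
po=px2w(s,*D(508,262),.046)
x,r=fit(sd);d=po[:2]-x[:2];print('side',x[:2],np.degrees(x[2]),r,'post',po,np.linalg.norm(d),np.degrees(np.arctan2(d[1],d[0])))
E
python3 fit.py
python3 - <<'E'
import cv2,numpy as np
s=cv2.imread('pics/w3.png');t=cv2.imread('pics/top0.png');z=cv2.imread('pics/s3.png')
f=lambda i,u,v:cv2.resize(np.clip(i[v-15:v+15,u-15:u+15].astype(int)*2,0,255).astype(np.uint8),(260,260),interpolation=cv2.INTER_NEAREST)
cv2.imwrite('pics/p.png',np.hstack([f(s,215,208),f(t,316,266),f(z,357,220)]))
cv2.imwrite('pics/w3d.png',cv2.resize(s[30:250,210:430],None,fx=2.7,fy=2.7,interpolation=cv2.INTER_CUBIC))
E
```

```text
top [ 0.55199824 -0.10144048] 37.645227977382376 [ 1.7  0.8  0.  -0.5 -0.3 -0.  -0.8 -0.7 -0.6  0.4] post [ 0.39766517 -0.15714517  0.046     ] 0.1640783638727643 -160.1535557647588
wrist [ 0.55415838 -0.0979905 ] 37.70803206558444 [-0.1  0.2  1.1 -0.4 -0.5 -0.5 -0.4  0.  -0.1  0.7] post [ 0.4017214  -0.15592364  0.046     ] 0.1630744675662334 -159.1908812895764
side [ 0.55169714 -0.09640108] 36.64324383803922 [-0.7  5.   0.9 -4.3 -0.5 -1.4 -0.9 -0.1  1.3  0.8] post [ 0.3995068  -0.15561681  0.046     ] 0.16330463248566382 -158.73948850156845
```

View pics/p.png

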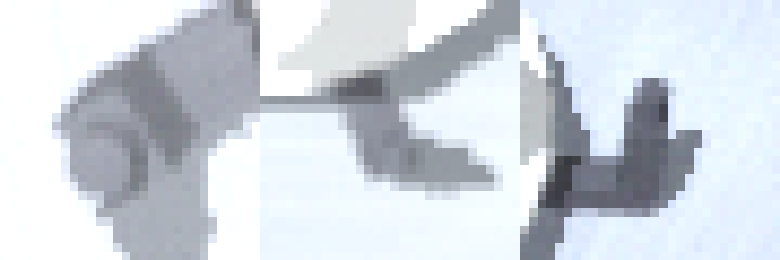

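View pics/w3d.png

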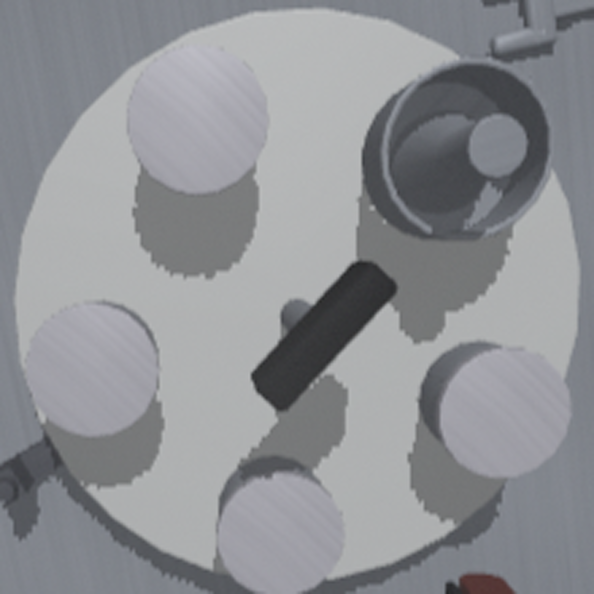

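```bash
cat >> fit.py <<'E'
w=pickle.load(open('pics/w3.pkl','rb'))
E_=lambda x,y:(210+x/2.7-.3,30+y/2.7-.3)
wr=[px2w(w,*E_(466,148),.083)]+[px2w(w,*E_(*p),.087) for p in[(504,412),(280,533),(92,368),(198,118)]]
po=px2w(w,211.6,210.6,.046)
x,r=fit(wr);d=po[:2]-x[:2];print('w3',x[:2],np.degrees(x[2]),r,'post',po,np.linalg.norm(d),np.degrees(np.arctan2(d[1],d[0])))
E
python3 fit.py|tail -1
python3 - <<'E'
from h import *
for a in [.553,-.0995,.30],:
    for phi in (37.7,200):
        print(phi,inverse_kinematics(a,q(phi)))
E
```

```text
w3 [ 0.5545393  -0.09791159] 37.55237292794629 [ 0.6  0.1  0.7 -0.2 -0.3 -0.9 -0.7  0.  -0.3  0.9] post [ 0.40165165 -0.15479222  0.046     ] 0.16312583957022483 -159.5926839272611
37.7 [-2.38570994e-01  1.36797399e-02  1.18719007e+00 -4.44089210e-16
  1.94072285e+00  6.74236205e-01]
200 [-2.38570994e-01  1.36797399e-02  1.18719007e+00 -4.44089210e-16
  1.94072285e+00 -2.15843317e+00]
```

Run:
```python
from h import *
d=pickle.load(open('pics/w3.pkl','rb'));V=d['view'];print(-V[:3,:3].T@V[:3,3], 'tcp .50,-.12,.359')
A=[.553,-.099]
move_to(A+[.25],q(37.65)); move_l(A+[.16],speed=.12); move_l(A+[.114],speed=.08)
s=state();print(s['time'],s['ee_pos'],s['ft_force'],s['joint_pos'])
close();s=state();print(s['time'],s['finger_gap'],s['ee_pos'],s['ft_force'],s['moment'],s['joint_pos'])
snap('side','s4')
z=cv2.imread('pics/s4.png');cv2.imwrite('pics/s4c.png',cv2.resize(z[110:270,230:390],None,fx=3.5,fy=3.5))
```

```text
[ 0.51305023 -0.05315869  0.51373837] tcp .50,-.12,.359
19.45 [ 0.5530551  -0.09900257  0.11408122] [0.21218954 0.21841571 0.16056095] [-2.37700150e-01 -3.06693073e-03  1.53365787e+00  2.34299494e-05
  1.61095627e+00  6.75966508e-01]
20.55 0.015922127729695174 [ 0.55359263 -0.09979024  0.11398028] [ 2.98600846 -3.15658966 -1.19168275] [-0.31547841 -0.39066771  0.02263919] [-2.38267338e-01 -2.77358256e-03  1.53354593e+00 -9.16080687e-04
  1.60903738e+00  6.75971967e-01]
```

View pics/s4c.png

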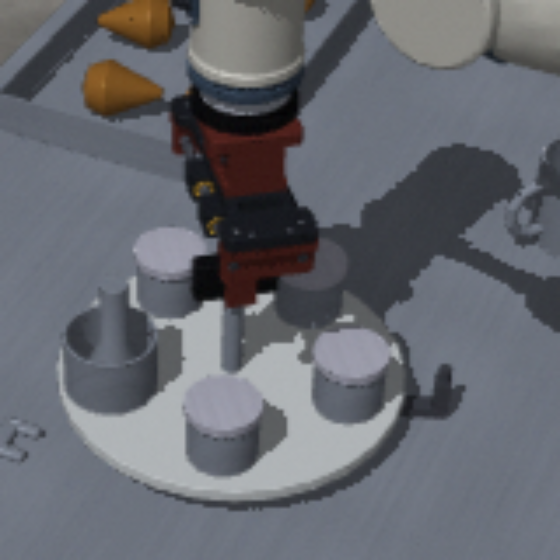

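Gripped with a side force of about 4 N, so the true axis is about 1 mm from where I commanded. Turning counter-clockwise in steps, shifting the centre to relieve side force as I go.

Run:
```python
from h import *
A=np.array([.5536,-.0998])
for phi in (40.,50.,65.,85.):
    t0=state()['time']
    movej(inverse_kinematics([*A,.114],q(phi))); s=state()
    print(phi,round(s['time']-t0,2),np.round(s['ee_pos'],4),np.round(s['ft_force'],2),np.round(s['moment'],3),np.round(s['dq'][5],3),s['finger_gap'])
    y=np.array([np.sin(np.radians(phi)),-np.cos(np.radians(phi))]); A=A+y*(s['ee_pos'][:2]-A).dot(y)*.9; print(A)
snap('side','s5')
z=cv2.imread('pics/s5.png');cv2.imwrite('pics/s5c.png',cv2.resize(z[110:270,230:390],None,fx=3.5,fy=3.5))
```

```text
40.0 0.25 [ 0.5536 -0.0998  0.114 ] [ 1.43 -0.25 -0.14] [-0.081 -0.147 -0.172] 0.012 0.015759298716291864
[ 0.55360791 -0.09980942]
50.0 0.29 [ 0.5539 -0.0999  0.114 ] [ 2.8  -1.21 -0.99] [-0.206 -0.365  0.491] 0.004 0.015693011470923297
[ 0.55377713 -0.09995142]
65.0 0.36 [ 0.5541 -0.1001  0.114 ] [ 3.6  -0.94 -1.53] [-0.282 -0.611 -0.014] 0.001 0.015822292949803446
[ 0.55404851 -0.10007796]
85.0 0.43 [ 0.5545 -0.1002  0.114 ] [ 5.93 -1.26 -2.66] [-0.299 -0.716  0.051] 0.01 0.015854296119296438
[ 0.55444462 -0.10011262]
```

View pics/s5c.png

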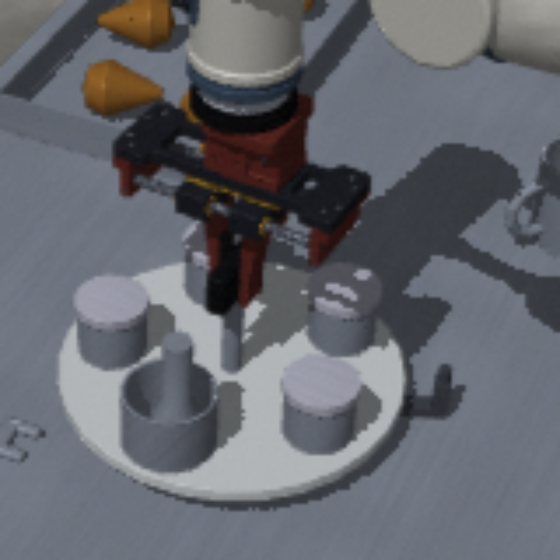

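Carousel turned with the handle and the nozzle still stands. Continuing to just short of the goal.

Run:
```python
from h import *
A=np.array([.5546,-.1001])
for phi in (97.,109,121,133,145,157,169,181,191,196):
    movej(inverse_kinematics([*A,.114],q(phi))); s=state()
    y=np.array([np.sin(np.radians(phi)),-np.cos(np.radians(phi))]); A=A+y*(s['ee_pos'][:2]-A).dot(y)*.9
    print(phi,round(s['time'],2),np.round(A,4),np.round(s['ft_force'],2),np.round(s['moment'],3))
hold(.3);snap('wrist','w6');snap('side','s6');snap('top','t6');print(state()['time'],state()['ee_rot'])
z=cv2.imread('pics/s6.png');cv2.imwrite('pics/s6c.png',cv2.resize(z[140:270,230:390],None,fx=4,fy=4))
```

```text
97.0 22.29 [ 0.5547 -0.1001] [ 3.55 -1.11 -1.21] [ 0.07  -0.552  0.483]
109 22.61 [ 0.5549 -0.1   ] [ 4.81  0.48 -1.25] [ 0.406 -0.541 -0.054]
121 22.93 [ 0.5551 -0.0999] [ 3.53  1.91 -1.24] [ 0.657 -0.524 -0.203]
133 23.24 [ 0.5552 -0.0998] [ 3.33  4.11 -0.25] [ 0.707 -0.407 -0.293]
145 23.56 [ 0.5554 -0.0996] [2.52 4.7  0.59] [ 0.858 -0.188 -0.291]
157 23.88 [ 0.5554 -0.0994] [2.52 5.17 0.76] [ 0.881 -0.094 -0.412]
169 24.19 [ 0.5555 -0.0992] [0.48 6.08 0.67] [ 0.806 -0.03  -0.376]
181 24.51 [ 0.5555 -0.099 ] [0.24 5.9  0.59] [ 0.792  0.077 -0.32 ]
191 24.8 [ 0.5554 -0.0989] [-1.73  5.15  1.1 ] [0.729 0.145 0.484]
196 25.05 [ 0.5554 -0.0988] [-1.62  3.87  1.44] [0.66  0.318 0.462]
25.5 [-6.39686793e-04 -1.33184497e-01  9.91091052e-01  8.71005626e-05]
```

View pics/w6.png

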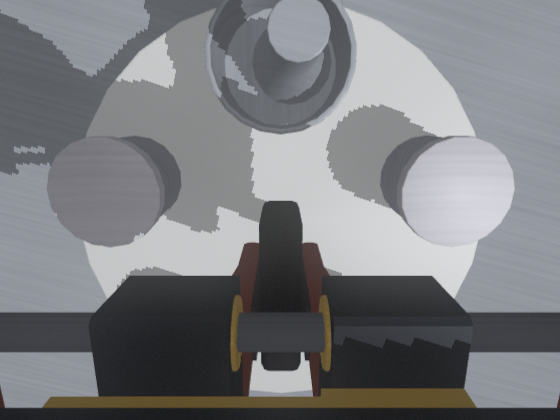

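View pics/s6c.png

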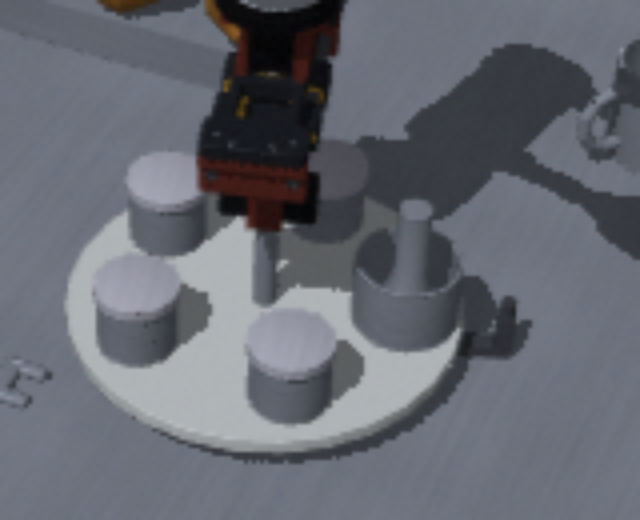

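View pics/t6.png

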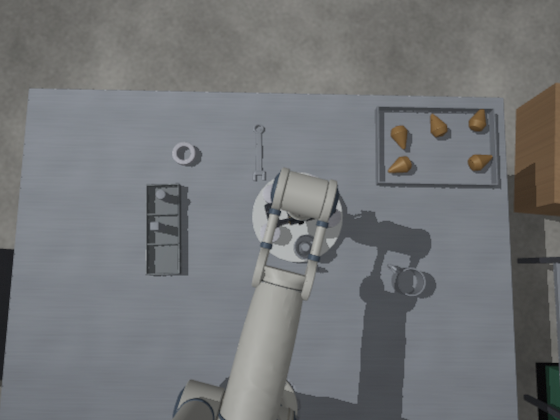

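The nozzle still stands and the cup is nearly at the post, which is out of the wrist view in this pose. I'll turn on to my estimate of 200.5°, then let go briefly and measure cup, axis and post in one wrist picture before the final grip.

Run:
```python
from h import *
A=np.array([.5554,-.0988])
ang=lambda r:np.degrees(2*np.arctan2(r[2],r[1]))%360
movej(inverse_kinematics([*A,.114],q(201.))); hold(.3); s=state();print(s['time'],ang(s['ee_rot']),s['ee_pos'],s['ft_force'],s['moment'])
gripper_open(); s=state();print(s['time'],ang(s['ee_rot']),s['ee_pos'],s['finger_gap'])
move_l([*A,.25],speed=.14)
move_to([.45,-.17,.34],q(79.6)); s=state();print(s['time'])
snap('wrist','w7')
i=cv2.imread('pics/w7.png');cv2.imwrite('pics/w7b.png',i)
```

```text
26.05 200.31973470495615 [ 0.55475151 -0.09895131  0.11396041] [-2.87015345  4.78273462  2.11836966] [ 0.63016211  0.45734801 -0.04701666]
27.225 200.99724064035053 [ 0.55540114 -0.09880847  0.11399795] 0.08785489351680259
30.0333
```

View pics/w7.png

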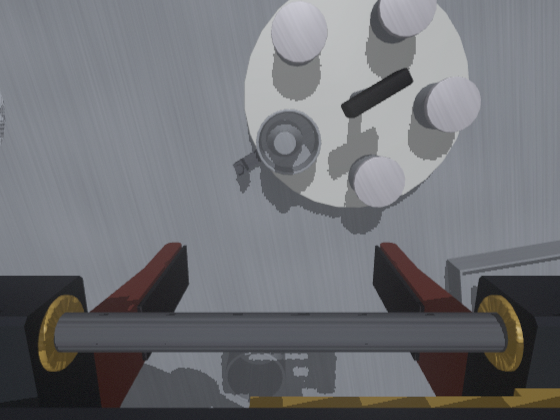

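Run:
```python
import cv2,numpy as np
s=cv2.imread('pics/w7.png')
cv2.imwrite('pics/w7d.png',cv2.resize(s[0:220,230:490],None,fx=3,fy=3,interpolation=cv2.INTER_CUBIC)[:,:780])
a=np.clip(s[100:190,225:325].astype(int)*1.6,0,255).astype(np.uint8)
cv2.imwrite('pics/w7e.png',cv2.resize(a,None,fx=6.6,fy=6.6,interpolation=cv2.INTER_CUBIC))
```

```text
(no output)
```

View pics/w7d.png

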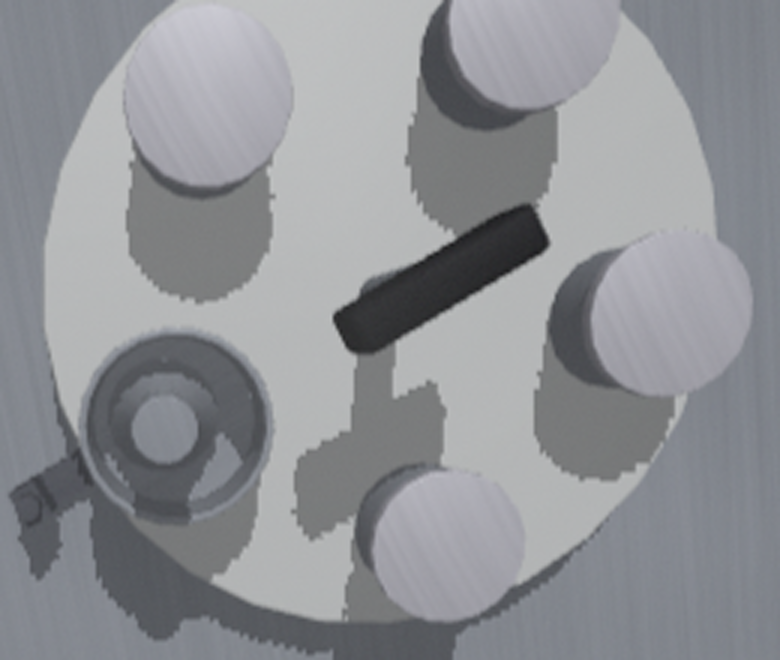

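View pics/w7e.png

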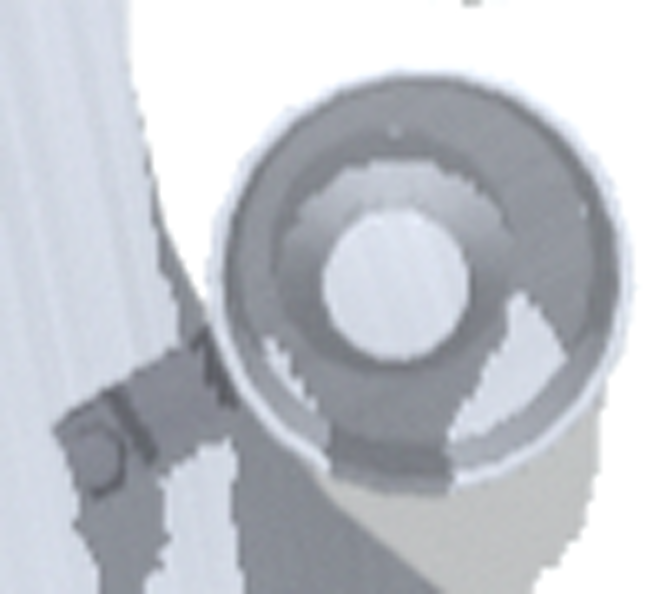

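```bash
cat >> fit.py <<'E'
w=pickle.load(open('pics/w7.pkl','rb'))
G=lambda x,y:(230+x/3-.33,y/3-.33)
P=[px2w(w,288.,142.2,.083)]+[px2w(w,*G(*p),.087) for p in[(208.5,95),(534.5,25),(672,313),(449,544)]]
po=px2w(w,239.,169.3,.046)
def fit2(P):
    P=np.array(P)[:,:2];k=[0,-1,-2,-3,1]
    f=lambda p:np.concatenate([p[:2]+.095*np.array([np.cos(p[2]+i*np.radians(72)),np.sin(p[2]+i*np.radians(72))])-c for i,c in zip(k,P)])
    r=least_squares(f,[.55,-.1,-2.8]);return r.x,np.round(r.fun*1000,1)
x,r=fit2(P);d=po[:2]-x[:2];print('w7',x[:2],np.degrees(x[2]),r,'post',po,np.linalg.norm(d),np.degrees(np.arctan2(d[1],d[0])))
c=P[0][:2]-x[:2];print('cup alone',np.degrees(np.arctan2(c[1],c[0])),'post from cup',np.degrees(np.arctan2(*(po[:2]-P[0][:2])[::-1])))
n=px2w(w,*G(165,430),.132);print('noz top',n)
E
python3 fit.py|tail -3
```

```text
w7 [ 0.55417306 -0.09934688] -159.6879804845216 [-0.2 -0.1 -0.4  0.   0.7  2.9  0.2 -1.  -0.4 -1.9] post [ 0.40095169 -0.15629045  0.046     ] 0.16346056542510454 -159.61279446472912
cup alone -159.68333030332911 post from cup -159.51541921820416
noz top [ 0.46161733 -0.12898838  0.132     ]
```

Cup at -159.7° and pointer at -159.6° agree within about 0.1°. Regripping the handle at exactly that angle, then a final check.

Run:
```python
from h import *
A=[.5548,-.0989]
ang=lambda r:np.degrees(2*np.arctan2(r[2],r[1]))%360
move_to(A+[.25],q(200.4)); move_l(A+[.16],speed=.12); move_l(A+[.114],speed=.08)
s=state();print(s['time'],ang(s['ee_rot']),s['ee_pos'])
close();hold(.4);s=state();print(s['time'],s['finger_gap'],ang(s['ee_rot']),s['ee_pos'],s['ft_force'],s['moment'],np.abs(s['dq']).max())
snap('side','s8');snap('wrist','w8')
z=cv2.imread('pics/s8.png');w=cv2.imread('pics/w8.png')
cv2.imwrite('pics/s8c.png',np.hstack([cv2.resize(z[140:270,230:390],(480,390)),w[:300,150:430][:, :].copy() if 0 else cv2.resize(w[:390],(320,223)).repeat(1,0) if 0 else cv2.copyMakeBorder(cv2.resize(w,(310,232)),0,158,0,0,cv2.BORDER_CONSTANT)]))
```

```text
33.3833 200.39982433525836 [ 0.55486033 -0.09891207  0.11409006]
34.8833 0.015810590516174804 200.40076259981026 [ 0.55479931 -0.09888167  0.11399898] [ 1.14600231 -0.234132   -1.00227199] [ 0.04775167 -0.15005435 -0.04609446] 0.00185796445582463
```

View pics/s8c.png

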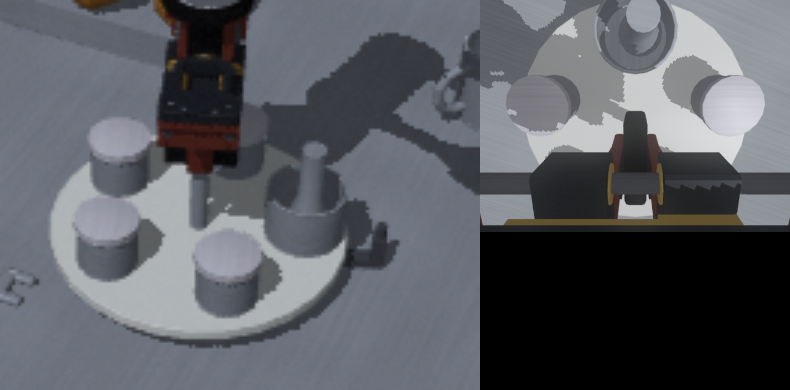

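The nozzle stands upright in the cup (side crop (313,165)) and the cup is in line with the post at (380,240). The handle is gripped and still, with about 1 N of side force, so I'm handing in.

```bash
python3 -c "
from h import *
job_done(); print(state()['time'])"
```

```text
the job is handed in; nothing more can be done
the job is handed in; nothing more can be done
```

The nozzle stands upright in the open cup, and the cup is in line with the pointer post. The arm was gripping the carousel's handle and holding it still when I handed in. `job_done()` gave no verdict.

- **Steps:** I lifted the nozzle out of its compartment, stood it in the cup, let go, and turned the carousel about 163° counter-clockwise by the handle. I then let go of the handle for a moment to measure from above, and gripped it again at the measured angle.
- **Alignment:** In the last overhead wrist picture the cup was at -159.7° and the pointer at -159.6°. I regripped at 200.4° (the same as -159.6°).
- **Final state:** The finger gap was 15.8 mm on the 16 mm bar, side force about 1 N, and the joints practically still. The last side and wrist pictures show the nozzle still standing. The clock read 34.9 s just before handing in.
- **Other objects:** I didn't touch the pin, bar, wrench, mug or collar. The later top view shows them where they were.
- **Disagreements:** Single-camera estimates of the pointer's direction ranged from -158.7° to -160.2°, and axis positions differed by up to 5 mm. The side-camera fit was the worst, up to 5 mm off, so I relied on the wrist camera. Side forces while turning reached about 6 N because of the axis uncertainty.

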